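Put the pliers and screwdriver back in the cutout tray

ROBOT

A 6-joint arm with a two-finger parallel gripper is mounted at the origin on a cart in front of the work surface, level with it; the furniture and walls round the work are solid. World frame = base frame: x ahead of the robot, y to its left, z up, the work surface at z = 0. Lengths are in m, angles in degrees, forces in N, time in s.
With the tool pointing down it reaches from about 0.4 to 0.825 m from the base axis. Payload 7 kg.
Tool frame: the origin (TCP) lies at the centre of the arm's flange, where the gripper is bolted on; the fingertips stand 178 mm ahead of it and the grasp point (between the pads) lies 159 mm ahead of it (r.tips_ahead is the z of the fingertips in the tool frame, in m); z points along the fingers, y is the line along which they close (so a half turn about z gives the same grasp; the last joint's range is limited). The gripper opens to 88 mm and grips with 3 to 60 N. Pads are 19 mm wide; open, the fingers measure 130 mm over their backs; the gripper's body (78 mm by 193 mm) begins 47 mm behind the grasp point.
Start: joints at [93.684, 20.546, 0.682, 0, -70.136, -16.507], TCP at [0.15, 0.658, 0.405] pointing down, gripper open.
Joint ranges: [-176.03, 176.03], [-82.01, 121.73], [-58.28, 71.71], [-173.87, 95.51], [-174.79, -0.11], [-173.66, 173.66]. Speed limits (degrees/s): [136.94, 136.94, 172.46, 180, 180, 180].

INTERFACE

Orientations are given as [roll, pitch, yaw] about the fixed x, y, z axes, in that order (R = Rz(yaw) Ry(pitch) Rx(roll)).
In Python, from plant import r gives the robot as it stands. The module is installed in compiled form; this text tells all that it offers.
- The arm moves only by the shell command python3 -m pendant 'ROWS' [FORCE]. ROWS is JSON, a list that holds one entry, the list of rows, each a list of 7 numbers: the shift along the tool's x, y, z in m, then the turn, a rotation vector about the tool's x, y, z in degrees, then the gripper command: -1 is shut, 1 is fully open, values between are in proportion. A call has 1 to 5 rows; each row is the pose to reach, as a shift and turn from the pose commanded when the call began, along the tool's axes at that moment; what a row does not reach only later rows make up. A row lasts 1/10 s, in which the tool goes at most 50 mm and 8.59 degrees, less where a joint would pass 70% of its speed; a pose out of reach is approached as far as the arm can. A call with a gripper value outside its range is refused whole. The fingers move at their own pace and stop on an object; FORCE is the grip in N (left out, the last holds). Time passes only in rows, so rows that repeat a pose let the fingers close. It gives the time, the measured TCP pose, the force, the opening and the grip force at its end, in the units of the state.
- r.get_state(): the state, without advancing time (a new reading comes with each control period).
- r.capture(name): name is "scene" or "top" or "wrist"; returns the picture (400x640x3 uint8, red, green, blue); there is no depth.
- r.camera_params(name): a dict with "fx", "fy", "cx", "cy" (pixels), "R" (3x3) and "t" (3): a world point X has camera coordinates R X + t. Camera axes: x right, y down, z forward; pixel columns grow to the right and rows downward; lengths in m; the calibration is good to about 2 mm. A picture is of the moment at which its call begins: read the wrist's pose just before it. camera_params takes no time and is no camera call; for the wrist camera it gives the pose at the moment of the call.
- r.close_job(): hands the job in; it is judged then, once.
The state is a dict: "time_s": time; "joints": joint angles; "qd": joint speeds; "joint_torque": joint torques, N m; "tcp_pos": TCP position; "eef_rot": TCP orientation; "contact_force": force on the tool from outside, world axes, zero at the start; "moment": the same for the moment, N m; "gripper_width": finger opening in m; "gripper_force": force on a finger pad.
Only numpy, scipy, OpenCV 4.12 (cv2) and the standard library are available. Lean on these libraries where they do the work, as an engineer would, in place of code of your own. Each camera call takes 0.05 s, during which the arm holds its last target. There are 200 camera calls.

TASK

The screwdriver was put the wrong way round into the pliers' recess of the sloped cutout tray. Move it to its own recess and put the pliers from the desk into theirs, each turned to match the shape of its recess and pressed in until it lies fully down on the recess floor. Leave the two loose heat sinks where they are.

Things in the scene. Friction and masses are not known exactly. Their poses are not given: they have to be found in the camera images.
- pliers: side cutters with red grips lying flat, 149 mm long, 50 mm over the handle ends, 12 mm thick, about 50 g. Origin: centre of the underside. z up, y along the length: jaws (nose 16 mm wide) end at y = -74 mm, the two handles at y = +74 mm. Take it across x near y = +5 mm: 37 mm wide there, narrowing by 13 degrees a side from 43 mm (y = +18) to 18 mm (y = -37).
- driver: screwdriver with a yellow handle, at first lying in the upper (pliers) recess with its shaft towards the tray's +y, 161 mm long, about 50 g. Origin: underneath the middle of its length. y along the length: rounded handle from y = -10 to +80 mm, 25 mm wide, 22 mm thick; 6 mm shaft from y = -10 to -80 mm. The long axis lies 11 mm above the origin (z); the driver may roll about it.
- driver_tip (a point): end of the screwdriver's shaft, on its long axis (body y = -80 mm, z = 11 mm)
- driver_tail (a point): end of the screwdriver's handle, on its long axis (body y = +80 mm, z = 11 mm)
- driver_grip (a point): point on the long axis in the front of the handle (body y = +10 mm, z = 11 mm); with the driver seated it lies over the middle of the finger trough
- tray: black cutout tray, 184 mm (x) by 200 mm (y), fixed on a rod stand, face sloped 30 degrees. Origin: centre of the top face, 115 mm above the desk. x up the slope, y across, z out of the face. Two recesses along y with grey floors. A 48 mm wide, 16 mm deep finger trough (y -24 to +24 mm) crosses both, open at the lower and upper edge, with room for fingers beside the tools.
- pliers_seat (a point): where the origin of the pliers is when they are home (tray x 32, y 0, z -8 mm). The upper recess, on the line x = +32 mm, is for the pliers, jaws towards +y: 8 mm deep, 3 mm larger than the pliers all round (handle part 56 mm wide, nose part 22 mm). Seated pliers stand 4 mm proud.
- driver_seat_tip (a point): where driver_tip is when the screwdriver is home (tray x -45, y -90, z -1 mm). The lower recess, on the line x = -45 mm, is for the screwdriver, shaft towards -y: 12 mm deep, handle part 31 mm wide and 96 mm long, 3 mm larger than the handle all round, shaft slot 12 mm wide. The seated handle stands 10 mm proud.
- driver_seat_tail (a point): where point driver_tail is when the screwdriver is home (tray frame x -45, y +70, z -1 mm)
- heat_sink: aluminium heat sink, 30 x 50 x 20 mm; leave it alone (origin: centre of the underside)
- second_heat_sink: second aluminium heat sink of the same size, farther left; leave it alone (origin: centre of the underside)

How it is judged:
By the outcome, as a careful person would: the job done as asked, in the order asked, and still so for the second after the job is handed in, with the robot touching nothing.
It also fails if it takes over 67 s, if anything falls off the work surface, if the arm or the gripper's body presses on something with over 40 N, if the wrist force passes 120 N, or if a joint passes its speed limit or range.

## Working session

There is one attempt and no reset: what is moved stays moved. The work goes in short steps, Python scripts to look and compute and a shell command to move; the robot and the scene stay as the last step left them, time stands still between calls to the robot, and variables do not carry over. Pictures are saved under pics/ and viewed, at most 13 in all, crops included, and the job is handed in when it is done.

```bash
mkdir -p pics; ls; python3 - <<'E'
from plant import r
import cv2,numpy as np
s=r.get_state()
for k in s: print(k,np.round(s[k],4).tolist())
ims=[]
for n in ["scene","top","wrist"]:
    p=r.camera_params(n); im=r.capture(n); cv2.imwrite(f"pics/{n}0.png",im[...,::-1])
    R=np.array(p["R"]); print(n,p["fx"],p["cx"],p["cy"],(-R.T@p["t"]).round(3),R.round(3).tolist())
E
```

```text
pics
time_s 0.0
joints [93.6853, 20.5912, 0.6358, -0.0212, -70.1346, -16.5068]
qd [0.0236, -0.1351, 0.0212, 0.0051, 0.045, 0.0082]
joint_torque [-0.0003, -58.2709, 29.3055, 6.9973, 0.0069, -0.0002]
tcp_pos [0.1497, 0.658, 0.4037]
eef_rot [179.9081, -0.0065, -12.8288]
contact_force [-0.6667, -0.3476, 0.2286]
moment [0.0171, -0.0051, -0.0043]
gripper_force 0.0
gripper_width 0.0875
scene 402.3843805176057 323.55720844685646 195.03681913584825 [ 0.153 -0.198  0.708] [[0.87, -0.493, 0.013], [-0.346, -0.629, -0.696], [0.351, 0.601, -0.718]]
top 510.2226466711816 318.01092875815334 193.9546860865592 [0.423 0.339 0.966] [[0.019, -0.999, 0.027], [-0.999, -0.02, -0.048], [0.048, -0.027, -0.998]]
wrist 351.0620583614213 320.2332654045238 198.2543013430447 [0.231 0.64  0.384] [[-0.223, -0.975, 0.001], [-0.929, 0.213, 0.304], [-0.296, 0.067, -0.953]]
```

View pics/scene0.png

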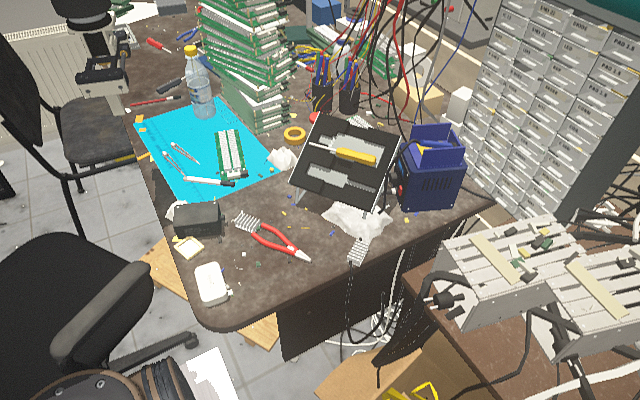

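View pics/top0.png

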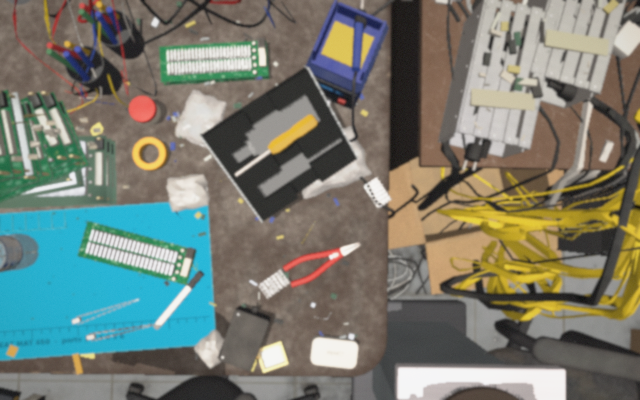

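The top view shows the tray at about (281,145). The driver's shaft tip is near (237,175) and its handle end near (316,120). The pliers run from jaws at (358,247) to handles at (287,270), with a heat sink beside the handles at (272,284) and another at (376,192).

View pics/wrist0.png

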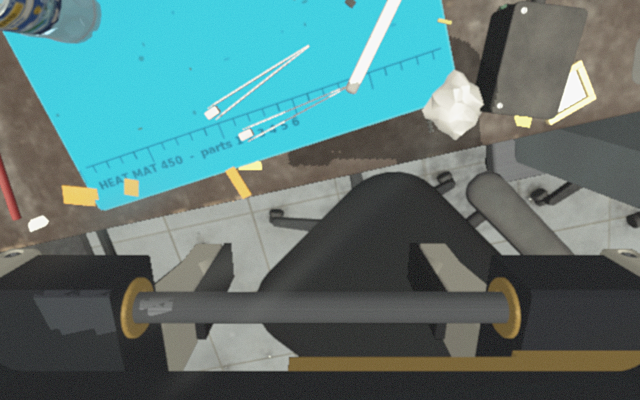

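```bash
cat > h.py <<'E'
import numpy as np,cv2
from scipy.spatial.transform import Rotation as Ro
def ray(p,uv):
    R=np.array(p["R"]);c=-R.T@np.array(p["t"])
    d=R.T@np.array([(uv[0]-p["cx"])/p["fx"],(uv[1]-p["cy"])/p["fy"],1]);return c,d/np.linalg.norm(d)
def onz(p,uv,z):
    c,d=ray(p,uv);return c+d*(z-c[2])/d[2]
def onplane(p,uv,o,n):
    c,d=ray(p,uv);return c+d*((o-c)@n)/(d@n)
def cross(p1,a,p2,b):
    c1,d1=ray(p1,a);c2,d2=ray(p2,b)
    k=np.linalg.lstsq(np.c_[d1,-d2],c2-c1,rcond=None)[0]
    x,y=c1+k[0]*d1,c2+k[1]*d2;return (x+y)/2,np.linalg.norm(x-y)
def proj(p,X):
    q=np.array(p["R"])@X+p["t"];return np.array([p["fx"]*q[0]/q[2]+p["cx"],p["fy"]*q[1]/q[2]+p["cy"]])
def delta(s,pos,Rt):
    R0=Ro.from_euler("xyz",s["eef_rot"],degrees=True)
    return R0.inv().apply(np.array(pos)-s["tcp_pos"]).round(4),(R0.inv()*Rt).as_rotvec(degrees=True).round(2)
E
python3 - <<'E'
from plant import r
from h import *
p=r.camera_params("top")
for uv,z in [((203,133),.161),((308,68),.161),((358,158),.069),((263,220),.069)]: print(uv,onz(p,uv,z).round(3))
im=cv2.imread("pics/top0.png");h=cv2.cvtColor(im,cv2.COLOR_BGR2HSV)
m=cv2.inRange(h,(0,150,120),(8,255,255))|cv2.inRange(h,(172,150,120),(180,255,255))
m[:, :230]=0;m[:,400:]=0;m[:200]=0
ys,xs=np.nonzero(m);print("red",len(xs),xs.min(),xs.max(),ys.min(),ys.max(),onz(p,(xs.mean(),ys.mean()),.006))
for uv in [(358,247),(287,267),(272,284),(376,192)]:print(uv,onz(p,uv,.01).round(3))
E
```

```text
(203, 133) [0.555 0.501 0.161]
(308, 68) [0.664 0.337 0.161]
(358, 158) [0.532 0.245 0.069]
(263, 220) [0.419 0.411 0.069]
red 520 284 341 248 286 [0.33594594 0.32303595 0.006     ]
(358, 247) [0.372 0.237 0.01 ]
(287, 267) [0.333 0.369 0.01 ]
(272, 284) [0.301 0.396 0.01 ]
(376, 192) [0.476 0.204 0.01 ]
```

The wrist camera sees only the mat and the fingers, with no tray. The tray corners found in the top view match its 184 x 200 mm size. Next I'll move to look squarely onto the tray.

```bash
cat >> h.py <<'E'
def trayR(yaw): return Ro.from_euler("z",yaw,degrees=True)*Ro.from_euler("y",-30,degrees=True)
def toolR(yaw,flip): # A(flip=0): tool x=+ty ; B(flip=1): tool x=-ty
    M=trayR(yaw).as_matrix();s=-1 if flip else 1
    return Ro.from_matrix(np.c_[s*M[:,1],s*M[:,0],-M[:,2]])
E
python3 - <<'E'
from plant import r
from h import *
s=r.get_state();M=trayR(33.9).as_matrix()
O=np.array([.5425,.3735,.115]);print(M.round(3))
print(delta(s,O+M@[0,.06,.30],toolR(33.9,1)),O+M@[0,.06,.30])
E
```

```text
[[ 0.719 -0.558 -0.415]
 [ 0.483  0.83  -0.279]
 [ 0.5    0.     0.866]]
(array([0.2996, 0.2583, 0.0295]), array([28.61, 11.29, 42.27])) [0.38453345 0.33963897 0.37480762]
```

```bash
python3 -m pendant '[[[0.03,0.026,0.003,3,1,4,1],[0.06,0.052,0.006,6,2,8,1],[0.1,0.085,0.01,10,4,14,1],[0.13,0.11,0.013,12,5,18,1],[0.15,0.13,0.015,14,5.5,21,1]]]' 30
python3 - <<'E'
from plant import r
from h import *
s=r.get_state();M=trayR(33.9).as_matrix();O=np.array([.5425,.3735,.115])
print(delta(s,O+M@[0,.06,.30],toolR(33.9,1)),np.round(s["joints"],1))
E
```

```text
time_s: 0.65
tcp_pos: [0.2682, 0.4956, 0.3892]
eef_rot: [-165.3, -2.8, -34.5]
contact_force: [-0.1, -0.2, 0.0]
gripper_width: 0.0875
gripper_force: 0.0
(array([0.1832, 0.0665, 0.0067]), array([14.55,  5.67, 21.08])) [ 84.5   6.3 -26.5  13.2 -46.3 -36.9]
```

```bash
python3 -m pendant '[[[0.04,0.015,0.0015,3,1,4,1],[0.08,0.03,0.003,6,2.5,9,1],[0.12,0.045,0.004,10,4,14,1],[0.16,0.058,0.006,13,5,18,1],[0.183,0.0665,0.007,14.5,5.7,21,1]]]'
python3 -m pendant '[[[0,0,0,0,0,0,1],[0,0,0,0,0,0,1],[0,0,0,0,0,0,1]]]'
python3 - <<'E'
from plant import r
from h import *
import pickle
p=r.camera_params("wrist");im=r.capture("wrist");cv2.imwrite("pics/w1.png",im[...,::-1]);s=r.get_state()
pickle.dump((p,s),open("w1.pkl","wb"));print(np.round(s["joints"],1))
E
```

```text
time_s: 1.15
tcp_pos: [0.3841, 0.34, 0.3742]
eef_rot: [-150.1, -0.0, -56.0]
contact_force: [0.9, -0.7, -0.4]
gripper_width: 0.0877
gripper_force: 0.0
time_s: 1.45
tcp_pos: [0.3839, 0.3435, 0.3754]
eef_rot: [-150.0, -0.1, -55.8]
contact_force: [-0.2, 0.1, -0.4]
gripper_width: 0.0875
gripper_force: 0.0
[ 63.7  -1.8 -48.8  42.  -21.6 -66. ]
```

View pics/w1.png

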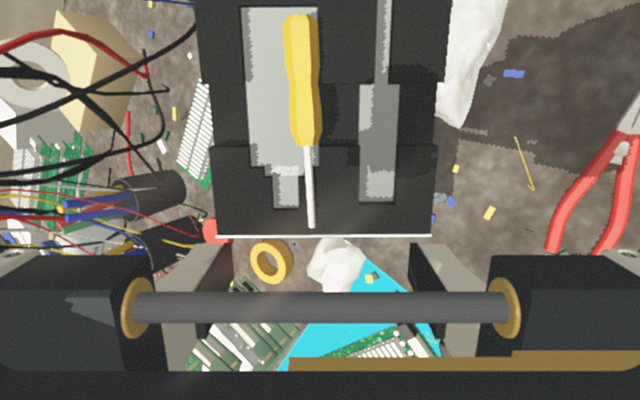

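The wrist view shows the tray squarely. Its +y edge runs from (217,236) to (432,236), and the empty driver recess handle spans columns 360-400 and rows 84-203. The driver lies skewed, with its tip at (311,226) and its tail at (299,14).

```bash
python3 - <<'E'
from h import *
import pickle
p,s=pickle.load(open("w1.pkl","rb"))
im=cv2.imread("pics/w1.png");g=cv2.cvtColor(im,cv2.COLOR_BGR2GRAY).astype(int)
M=trayR(33.9).as_matrix();O=np.array([.5425,.3735,.115])
def T(uv,z): return ((onplane(p,uv,O+M@[0,0,z],M[:,2])-O)@M*1000).round(1)
print("cam",((ray(p,(0,0))[0]-O)@M).round(3))
for n,uv,z in [("c+x+y",(217,236),0),("c-x+y",(432,236),0),("drv rec right floor",(400,150),-.012),("left",(360,150),0),("+y end floor",(380,203),-.012),("hand/slot",(365,84),0),("pl left top",(245,60),-.008),("nose bottom",(285,208),-.008),("nose L",(273,190),-.008),("nose R",(298,190),-.008),("tip",(311,226),.003),("hf",(307,143),.003),("tail",(299,14),.003)]: print(n,T(uv,z))
h=cv2.cvtColor(im,cv2.COLOR_BGR2HSV)
m=cv2.inRange(h,(18,130,120),(32,255,255));m[:,:250]=0;m[:,350:]=0;m[160:]=0
ys,xs=np.nonzero(m);print("yellow",xs.min(),xs.max(),ys.min(),ys.max())
for v in (20,40,60,80,100,120,140):
    q=xs[ys==v];print(v,q.min(),q.max(),T((q.mean()/1,v),.003),T((q.min(),v),.003)[0]-T((q.max(),v),.003)[0])
for rw in (110,180): print(rw,g[rw,200:225].tolist(),g[rw,352:370].tolist(),g[rw,392:406].tolist(),g[rw,424:448].tolist())
print(g[228:244,260].tolist(),g[228:244,400].tolist(),g[196:210,380].tolist(),g[76:92,366].tolist(),g[200:214,285].tolist())
E
```

```text
cam [ 0.002 -0.019  0.279]
c+x+y [ 90.9 105.   -0. ]
c-x+y [-95.2 104.3  -0. ]
drv rec right floor [-64.7  31.6 -12. ]
left [-29.9  29.6  -0. ]
+y end floor [-50.6  78.3 -12. ]
hand/slot [-31.8 -20.6  -0. ]
pl left top [ 59.6 -37.7  -8. ]
nose bottom [32.2 81.9 -8. ]
nose L [42.  65.7 -8. ]
nose R [20.7 65.6 -8. ]
tip [ 9.5 94.1  3. ]
hf [12.4 23.8  3. ]
tail [ 17.3 -67.5   3. ]
yellow 283 321 15 144
20 286 314 [ 15.9 -63.7   3. ] 19.900000000000002
40 285 317 [ 15.1 -50.6   3. ] 23.1
60 286 318 [ 15.  -37.1   3. ] 23.5
80 290 317 [ 14.7 -23.2   3. ] 20.2
100 290 319 [13.5 -8.9  3. ] 22.0
120 291 321 [12.2  6.   3. ] 23.200000000000003
140 295 317 [13.2 21.4  3. ] 17.3
110 [236, 250, 251, 203, 157, 164, 201, 239, 251, 255, 244, 129, 58, 61, 61, 60, 61, 65, 64, 57, 64, 64, 63, 61, 64] [59, 59, 60, 57, 56, 61, 86, 140, 189, 198, 191, 196, 194, 192, 194, 190, 193, 192] [131, 133, 135, 133, 133, 119, 73, 51, 40, 45, 49, 42, 48, 43] [46, 49, 46, 45, 44, 51, 46, 45, 42, 43, 61, 135, 190, 205, 210, 214, 219, 223, 223, 227, 228, 230, 231, 233]
180 [157, 139, 139, 143, 142, 140, 141, 134, 145, 147, 141, 110, 72, 62, 62, 65, 60, 64, 66, 65, 63, 55, 64, 59, 60] [69, 67, 67, 66, 66, 62, 76, 97, 133, 132, 131, 130, 129, 126, 127, 141, 165, 184] [184, 163, 103, 59, 61, 64, 70, 71, 68, 72, 68, 69, 66, 71] [67, 61, 58, 62, 65, 60, 63, 60, 60, 65, 59, 81, 92, 95, 95, 92, 92, 92, 88, 90, 91, 90, 92, 93]
[68, 68, 73, 71, 69, 70, 110, 209, 252, 240, 169, 138, 145, 135, 149, 191] [59, 59, 60, 58, 57, 100, 201, 250, 242, 185, 161, 155, 159, 157, 157, 153] [152, 131, 127, 129, 122, 91, 62, 57, 58, 63, 70, 69, 65, 68] [63, 66, 65, 61, 56, 42, 42, 58, 104, 167, 192, 195, 191, 194, 193, 191] [191, 194, 194, 195, 189, 167, 132, 100, 59, 50, 56, 65, 66, 74]
```

```bash
python3 - <<'E'
from plant import r
from h import *
import pickle,json
from scipy.optimize import least_squares
p,s0=pickle.load(open("w1.pkl","rb"))
# (pixel, axis, tray coord, tray z) edges with a fixed tray x or y
F=[((260,234.3),1,100,0),((400,233.3),1,100,0),((212,110),0,92,0),((211.5+1,145),0,92,0),((434.5,110),0,-92,0),((358.5,110),0,-29.5,0),((358.5,180),0,-29.5,0),((398,110),0,-60.5,-12),((394.3,180),0,-60.5,-12),((380,201.3),1,73,-12),((366,84.5),1,-23,0),((285,206.5),1,77,-8),((273,190),0,43,-8),((298,190),0,21,0)]
def loc(uv,z,O,M): return ((onplane(p,uv,O+M@[0,0,z/1000],M[:,2])-O)@M*1000)
def f(v):
    M=trayR(v[3]).as_matrix();O=np.array(v[:3]);return [loc(uv,z,O,M)[a]-c for uv,a,c,z in F]
q=least_squares(lambda v:f(np.r_[v[:2],.115,v[2]]),[.5425,.3735,33.9],x_scale=[.01,.01,1],loss="soft_l1");v=np.r_[q.x[:2],.115,q.x[2]]
print(v.round(4),np.round(f(v),1))
O=v[:3];M=trayR(v[3]).as_matrix();json.dump(v.tolist(),open("tray.json","w"))
for n,uv in [("tip",(311,226)),("tail",(299,14)),("row40",(301,40)),("row120",(306,120))]: print(n,loc(uv,3,O,M).round(1))
s=r.get_state();tip,tail=[loc(u,3,O,M) for u in ((311,226),(299,14))]
for z in (.07,.0085): print(delta(s,O+M@[.015,0,z+.159],toolR(v[3],1)*Ro.from_euler("z",-2.5,degrees=True)))
E
```

```text
[ 0.5408  0.3759  0.115  34.6441] [-0.6 -0.6 -6.3 -4.   5.6  1.9  0.5 -0.2 -0.5  1.2  0.2  0.  -0.3 -0.1]
tip [10.5 90.9  3. ]
tail [ 16.6 -70.6   3. ]
row40 [ 15.6 -53.7   3. ]
row120 [13.1  3.   3. ]
(array([ 0.0625, -0.013 ,  0.0705]), array([ 0.06, -0.25, -2.82]))
(array([ 0.0622, -0.0131,  0.132 ]), array([ 0.06, -0.25, -2.82]))
```

```bash
python3 -m pendant '[[[0.03,-0.006,0.03,0,-0.1,-1.2,0.36],[0.062,-0.012,0.07,0,-0.2,-2.4,0.36],[0.062,-0.012,0.07,0,-0.2,-2.4,0.36],[0.062,-0.012,0.1,0,-0.2,-2.4,0.36],[0.062,-0.012,0.1,0,-0.2,-2.4,0.36]]]' 25
python3 - <<'E'
from plant import r
from h import *
import json
v=json.load(open("tray.json"));O=np.array(v[:3]);M=trayR(v[3]).as_matrix()
p=r.camera_params("wrist");im=r.capture("wrist");cv2.imwrite("pics/w2.png",im[...,::-1]);s=r.get_state()
R=Ro.from_euler("xyz",s["eef_rot"],degrees=True).as_matrix()
print(delta(s,O+M@[.0138,0,.0085+.159],toolR(v[3],1)*Ro.from_euler("z",-2.3,degrees=True)),s["gripper_width"],np.round(s["joints"],1))
for n,X in [("grasp pt",s["tcp_pos"]+R@[0,0,.159]),("tipL",s["tcp_pos"]+R@[0,-.03,.178]),("drv",O+M@[.0138,0,.003]),("drvhf",O+M@[.013,.02,.003])]: print(n,proj(p,X).round(0))
E
```

```text
time_s: 2.0
tcp_pos: [0.4726, 0.3284, 0.3043]
eef_rot: [-151.3, -1.1, -53.6]
contact_force: [-4.1, 7.4, 0.3]
gripper_width: 0.0604
gripper_force: 0.0
(array([-0.0012,  0.0078,  0.0376]), array([ 1.32, -0.2 , -0.23])) 0.05983518185874622 [ 34.5   8.5 -52.8  90.9  -0.2 -88.7]
grasp pt [322. 278.]
tipL [262. 258.]
drv [329. 241.]
drvhf [328. 273.]
```

View pics/w2.png

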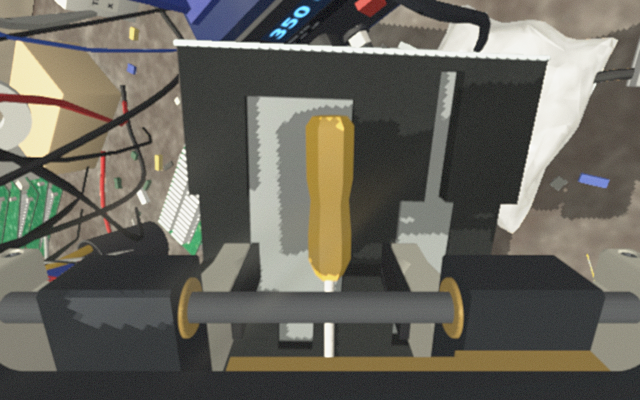

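The gripper is over the driver, which spans columns 305-350 and rows 115-280. Joint 5 is at its range end, though, and joints 4 and 6 show an offset wrist. Before going on I'll fit the arm geometry from the recorded states and choose another arm configuration.

```bash
cat > kin.py <<'E'
from h import *
E=lambda a,t:Ro.from_euler(a,t,degrees=True)
# offset-wrist arm; v=[h,L2,L3,d5,d6,e]
def fk(q,v,s4=1,s6=1,c6=0):
    h,L2,L3,d5,d6,e=v
    A=E("z",q[0]);B=A*E("y",q[1]-q[2]);C=B*E("x",s4*q[3]);D=C*E("y",-q[4])
    p=A.apply((E("y",q[1]).apply([0,0,L2])))+[0,0,h]+B.apply([L3,0,e])+C.apply([0,d5,0])+D.apply([d6,0,0])
    return p,D*E("x",s6*q[5]+c6)*E("y",90)   # tool z along D's x
E
python3 - <<'E'
from kin import *
from plant import r
from scipy.optimize import least_squares
S=r.get_state()
D=[([93.685,20.591,.636,-.021,-70.135,-16.507],[.1497,.658,.4037],[179.9,0,-12.83]),
([84.5,6.3,-26.5,13.2,-46.3,-36.9],[.2682,.4956,.3892],[-165.3,-2.8,-34.5]),
([63.7,-1.8,-48.8,42,-21.6,-66],[.3839,.3435,.3754],[-150,-.1,-55.8]),
(S["joints"],S["tcp_pos"],S["eef_rot"])]
for s4 in (1,-1):
  for s6 in (1,-1):
    def f(v):
        o=[]
        for q,p,e in D:
            a,R=fk(q,v[:6],s4,s6,v[6]*100);o+=list(a-p)+list((R.inv()*E("xyz",e)).as_rotvec()*.3)
        return o
    b=min((least_squares(f,[.2,.35,.35,d,.1,0,c]) for d in (.15,-.15) for c in (-1.8,-.9,0,.9,1.8)),key=lambda q:q.cost)
    print(s4,s6,b.cost,b.x.round(4),np.abs(b.fun).max().round(4))
E
```

```text
1 1 0.06683695145987817 [-0.5171  1.1838  0.0996 -0.2589  0.4794  0.4147 -0.561 ] 0.2003
1 -1 0.31195686523404703 [-0.5171  1.1838  0.0996 -0.2589  0.4794  0.4147  1.9991] 0.5849
-1 1 0.16624620774016624 [ 1.991e-01  6.019e-01  4.634e-01 -1.916e-01  2.005e-01 -1.000e-04
  1.405e-01] 0.3842
-1 -1 2.190921358298789e-07 [ 1.991e-01  6.019e-01  4.634e-01 -1.916e-01  2.005e-01 -1.000e-04
 -9.000e-01] 0.0003
```

```bash
cat >> kin.py <<'E'
import json
from scipy.optimize import least_squares
V=[.1991,.6019,.4634,-.1916,.2005,0]
LO=np.array([-176,-82,-58.2,-173.8,-174.7,-.0+0]);HI=np.array([176,121.7,71.7,95.5,-.2,173.6]);LO[5]=-173.6
F=lambda q:fk(q,V,-1,-1,-90)
def ik(pos,R,q0):
    def f(q):
        p,r=F(q);return np.r_[(p-pos),(r.inv()*R).as_rotvec()*.3]
    return least_squares(f,np.clip(q0,LO+.01,HI-.01),bounds=(LO,HI),x_scale=30)
def allik(pos,R,n=60):
    g=np.random.default_rng(0);out=[]
    for _ in range(n):
        b=ik(pos,R,g.uniform([-30,-40,-58,-173,-150,-173],[140,80,40,95,-1,173]))
        if b.cost<1e-7 and not any(np.abs(b.x-o).max()<1 for o in out): out.append(b.x)
    return out
v=json.load(open("tray.json"));O=np.array(v[:3]);M=trayR(v[3]).as_matrix();YAW=v[3]
def tp(x,y,z,flip,tz=0,tilt=0): # grasp point at tray coords (m); tz turn about tool z; tilt about tool x(tray y)
    R=toolR(YAW,flip)*E("z",tz)*E("x",tilt);return O+M@[x,y,z]-R.apply([0,0,.159]),R
E
python3 - <<'E'
from kin import *
for n,t in [("pickB",tp(.0138,0,.0085,1,-2.3)),("pickB hi",tp(.0138,0,.08,1,-2.3)),("pickA",tp(.0138,0,.0085,0,-2.3)),("homeA",tp(-.045,0,.0045,0)),("homeB",tp(-.045,0,.0045,1)),("plA",tp(.032,-.005,.004,0)),("plAhi",tp(.032,-.005,.08,0)),("desk",(np.array([.347,.31,.18]),E("xyz",[180,0,-73.5]))),("desk",(np.array([.347,.31,.18]),E("xyz",[180,0,106.5])))]:
    print(n)
    for q in allik(*t): print("   ",q.round(0))
E
```

```text
pickB
pickB hi
    [ 48.   5. -52.  57.  -8. -67.]
pickA
homeA
homeB
plA
plAhi
    [ 51.   6. -47.  45. -12. 122.]
desk
    [ 66.  17. -41.  -0. -32. -50.]
desk
    [ 66.  17. -41.  -0. -32. 130.]
```

```bash
python3 - <<'E'
from kin import *
def show(n,f):
    for t in (5,10,15,20):
        pos,R=f(t); print(n,t,"toolz",R.apply([0,0,1])[2].round(3),[q.round(0).tolist() for q in allik(pos,R,25)])
show("pickB",lambda t:tp(.0138,0,.0085,1,-2.3,t)); show("pickB-",lambda t:tp(.0138,0,.0085,1,-2.3,-t))
show("homeA",lambda t:tp(-.045,0,.0045,0,0,-t));show("homeA",lambda t:tp(-.045,0,.0045,0,0,t))
show("plA",lambda t:tp(.032,-.005,.004,0,0,-t))
for t in (0,10,-10):
    pos,R=tp(.0138,0,.0085,1,-2.3,t)
    b=min((ik(pos,R,q) for q in ([48,5,-52,57,-8,-67],[20,5,-52,-90,-20,-67],[34,9,-50,90,-1,-80],[30,20,-40,-170,-10,0],[80,5,-40,-20,-30,-60])),key=lambda b:b.cost);print(t,b.cost,b.x.round(1),b.active_mask)
E
```

```text
pickB 5 toolz -0.819 []
pickB 10 toolz -0.766 []
pickB 15 toolz -0.707 []
pickB 20 toolz -0.643 []
pickB- 5 toolz -0.906 [[50.0, 14.0, -46.0, 46.0, -9.0, -57.0]]
pickB- 10 toolz -0.94 [[55.0, 16.0, -33.0, 18.0, -23.0, -34.0]]
pickB- 15 toolz -0.966 [[54.0, 18.0, -26.0, 10.0, -33.0, -26.0]]
pickB- 20 toolz -0.985 [[54.0, 20.0, -20.0, 6.0, -41.0, -21.0]]
homeA 5 toolz -0.819 []
homeA 10 toolz -0.766 []
homeA 15 toolz -0.707 []
homeA 20 toolz -0.643 [[19.0, 14.0, -34.0, -120.0, -14.0, -49.0]]
homeA 5 toolz -0.906 []
homeA 10 toolz -0.94 [[55.0, 14.0, -45.0, 29.0, -14.0, 133.0]]
homeA 15 toolz -0.966 [[56.0, 16.0, -35.0, 12.0, -25.0, 148.0]]
homeA 20 toolz -0.985 [[55.0, 18.0, -28.0, 6.0, -34.0, 155.0]]
plA 5 toolz -0.819 []
plA 10 toolz -0.766 []
plA 15 toolz -0.707 []
plA 20 toolz -0.643 []
0 0.0002506384825518905 [ 35.   11.9 -51.9  89.6  -0.2 -87.7] [0 0 0 0 1 0]
10 0.0017554732276445389 [ 51.2  14.1 -34.1 -20.5  -0.2  10.2] [0 0 0 0 1 0]
-10 2.1349459380276195e-25 [ 54.7  15.8 -33.4  18.4 -23.1 -33.6] [0 0 0 0 0 0]
```

```bash
python3 - <<'E'
from kin import *
from plant import r
q=np.array([54.7,15.8,-33.4,18.4,-23.1,-33.6])
def line(n,t):
    global q
    b=ik(*t,q);q=b.x;print(n,b.cost<1e-7,q.round(1),t[0].round(3))
for t in (8,10):
    q=np.array([54.7,15.8,-33.4,18.4,-23.1,-33.6])
    line("pick",tp(.0138,0,.014,1,-2.3,-t)); 
    for z in (.04,.07,.10): line("up%g"%z,tp(.0138,0,z,1,-2.3,-t))
    line("overB",tp(-.045,0,.08,1,0,-t)); q[5]+=180
    for z in (.08,.05,.03,.01): line("homeA%g"%z,tp(-.045,0,z,0,0,t))
    for z in (.1,.06,.03,.005): line("plA%g"%z,tp(.032,-.005,z,0,0,t))
d,R=delta(r.get_state(),*tp(.0138,0,.07,1,-2.3,-10));print(d,R)
for a in (0,5,10):
    for yw in (-73.5,):
        R=E("xyz",[180,0,yw])*E("x",a)
        for z in (.02,.08):b=ik(np.array([.347,.31,z])-R.apply([0,0,.159]),R,[66,17,-41,0,-32,-50]);print(a,z,b.cost<1e-7,b.x.round(1))
E
```

```text
pick True [ 54.5  14.4 -37.   23.5 -19.4 -38.5] [0.495 0.346 0.281]
up0.04 True [ 55.4  11.8 -36.2  20.8 -22.8 -36.4] [0.485 0.338 0.304]
up0.07 True [ 56.3   8.7 -35.3  18.7 -26.7 -34.8] [0.472 0.33  0.33 ]
up0.1 True [ 57.2   5.7 -34.5  17.1 -30.6 -33.6] [0.46  0.321 0.356]
overB True [ 58.1   4.8 -45.   23.9 -21.6 -44.3] [0.427 0.297 0.309]
homeA0.08 True [ 58.1   4.8 -45.   23.9 -21.6 135.7] [0.427 0.297 0.309]
homeA0.05 True [ 56.2   8.2 -46.7  29.1 -16.5 131.8] [0.439 0.306 0.283]
homeA0.03 True [ 54.3  10.4 -48.4  35.3 -12.6 127. ] [0.447 0.311 0.266]
homeA0.01 True [ 49.3  12.4 -51.9  51.3  -7.  115.3] [0.456 0.317 0.249]
plA0.1 True [ 56.    6.7 -31.1  14.7 -32.4 147.6] [0.476 0.325 0.365]
plA0.06 True [ 54.9  10.6 -32.   16.3 -27.5 146.5] [0.493 0.337 0.33 ]
plA0.03 True [ 54.2  13.6 -32.6  17.9 -24.  145.3] [0.505 0.345 0.304]
plA0.005 True [ 53.5  16.1 -33.1  19.7 -21.  143.9] [0.515 0.352 0.283]
pick True [ 54.8  15.2 -33.3  18.  -23.8 -33.3] [0.5   0.349 0.283]
up0.04 True [ 55.5  12.6 -32.9  16.5 -26.8 -32.3] [0.489 0.341 0.306]
up0.07 True [ 56.3   9.5 -32.4  15.2 -30
[... 392 characters left out ...]
0.01 True [ 55.   13.5 -44.5  27.7 -14.9 133.8] [0.46  0.32  0.251]
plA0.1 True [ 55.7   7.6 -28.5  12.1 -35.8 150.2] [0.481 0.328 0.367]
plA0.06 True [ 54.8  11.4 -29.1  13.1 -31.2 149.7] [0.497 0.34  0.332]
plA0.03 True [ 54.1  14.4 -29.5  14.1 -27.9 149.1] [0.509 0.348 0.306]
plA0.005 True [ 53.6  16.9 -29.7  15.1 -25.2 148.4] [0.52  0.355 0.285]
[-0.0011 -0.0184 -0.0221] [-8.68 -0.18 -0.24]
0 0.02 True [ 66.1  17.4 -40.8   0.  -31.8 -49.6]
0 0.08 True [ 66.1  11.5 -37.5   0.  -41.  -49.6]
5 0.02 True [ 69.1  15.4 -48.4  10.  -23.4 -61.7]
5 0.08 True [ 69.3   9.1 -43.8   7.1 -34.3 -58.6]
10 0.02 False [ 68.9  13.4 -58.2  30.7 -14.6 -81.9]
10 0.08 True [ 71.9   6.9 -51.4  18.2 -27.2 -71.3]
```

```bash
python3 -m pendant '[[[0,-0.01,-0.03,-4,0,0,0.05],[-0.001,-0.018,-0.022,-8.7,-0.2,-0.2,0.05],[-0.001,-0.018,-0.022,-8.7,-0.2,-0.2,0.05],[-0.001,-0.018,-0.022,-8.7,-0.2,-0.2,0.05],[-0.001,-0.018,-0.022,-8.7,-0.2,-0.2,0.05]]]' 25
cat > to.py <<'E'
import sys
from kin import *
from plant import r
s=r.get_state();a=[float(x) for x in sys.argv[1:]]  # x y z flip tz tilt, tray mm
t=tp(a[0]/1e3,a[1]/1e3,a[2]/1e3,int(a[3]),a[4],a[5])
R=Ro.from_euler("xyz",s["eef_rot"],degrees=True)
print("d",*delta(s,*t),"gp tray mm",((s["tcp_pos"]+R.apply([0,0,.159])-O)@M*1000).round(1),"J",np.round(s["joints"],0),"F",np.round(s["contact_force"],1),"w",round(s["gripper_width"]*1e3,1),"gf",round(s["gripper_force"],1),"t",round(s["time_s"],2))
E
python3 to.py 13.8 0 14 1 -2.3 -10
```

```text
time_s: 2.55
tcp_pos: [0.4936, 0.3251, 0.3425]
eef_rot: [-155.7, -3.5, -55.2]
contact_force: [3.4, -1.7, 1.6]
gripper_width: 0.0465
gripper_force: 0.0
d [-0.0196  0.0072  0.0604] [-4.28 -2.84 -0.85] gp tray mm [ 39.5 -23.5  72.9] J [ 54.   9. -37.  27. -25. -41.] F [ 3.4 -1.7  1.6] w 46.5 gf 0.0 t 2.55
```

```bash
python3 -m pendant '[[[0,0,0,0,0,0,0.05],[0,0,0,0,0,0,0.05],[0,0,0,0,0,0,0.05]]]'; python3 to.py 13.8 0 14 1 -2.3 -10
```

```text
time_s: 2.85
tcp_pos: [0.4957, 0.324, 0.3432]
eef_rot: [-155.4, -3.7, -55.3]
contact_force: [-0.9, 0.1, -0.1]
gripper_width: 0.0458
gripper_force: 0.0
d [-0.022   0.0087  0.0603] [-4.54 -3.15 -0.83] gp tray mm [ 41.6 -26.5  72.9] J [ 54.   9. -37.  28. -25. -42.] F [-0.9  0.1 -0.1] w 45.8 gf 0.0 t 2.85
```

```bash
python3 -m pendant '[[[-0.01,0.004,0.012,-2,-1.5,-0.4,0.05],[-0.022,0.008,0.024,-4.5,-3.1,-0.8,0.05],[-0.022,0.008,0.024,-4.5,-3.1,-0.8,0.05],[-0.022,0.008,0.024,-4.5,-3.1,-0.8,0.05],[-0.022,0.008,0.024,-4.5,-3.1,-0.8,0.05]]]'; python3 to.py 13.8 0 14 1 -2.3 -10
```

```text
time_s: 3.35
tcp_pos: [0.4868, 0.3409, 0.3167]
eef_rot: [-160.0, -1.2, -53.6]
contact_force: [-1.0, -0.2, -0.2]
gripper_width: 0.0456
gripper_force: 0.0
d [ 0.0007 -0.0026  0.0363] [-0.01 -0.07 -0.18] gp tray mm [17.6  0.7 50.2] J [ 56.  12. -32.  16. -28. -32.] F [-1.  -0.2 -0.2] w 45.6 gf 0.0 t 3.35
```

```bash
python3 -m pendant '[[[0,-0.001,0.015,0,0,0,0.05],[0.001,-0.002,0.028,0,0,0,0.05],[0.001,-0.0026,0.036,0,0,-0.1,0.05],[0.001,-0.0026,0.036,0,0,-0.1,0.05],[0.001,-0.0026,0.036,0,0,-0.1,0.05]]]'; python3 to.py 13.8 0 14 1 -2.3 -10;python3 -m pendant '[[[0,0,0,0,0,0,-1],[0,0,0,0,0,0,-1],[0,0,0,0,0,0,-1],[0,0,0,0,0,0,-1],[0,0,0,0,0,0,-1]]]' 30; python3 to.py 13.8 0 60 1 -2.3 -10
```

```text
time_s: 3.85
tcp_pos: [0.4986, 0.3479, 0.2854]
eef_rot: [-160.0, -1.2, -53.5]
contact_force: [-20.0, -11.0, 24.9]
gripper_width: 0.0462
gripper_force: 16.0
d [-0.0001 -0.0005  0.0022] [-0.   -0.04 -0.08] gp tray mm [13.7 -0.2 16.3] J [ 55.  15. -33.  18. -24. -33.] F [-20.  -11.   24.9] w 46.2 gf 16.0 t 3.85
time_s: 4.35
tcp_pos: [0.4999, 0.3497, 0.285]
eef_rot: [-159.9, -1.1, -53.4]
contact_force: [-1.0, -1.2, 8.7]
gripper_width: 0.0222
gripper_force: 30.1
d [ 0.0005  0.0093 -0.0442] [-0.17  0.04 -0.06] gp tray mm [15.8  0.7 14.8] J [ 55.  15. -33.  18. -24. -33.] F [-1.  -1.2  8.7] w 22.2 gf 30.1 t 4.35
```

```bash
python3 -m pendant '[[[0,0.003,-0.012,0,0,0,-1],[0,0.006,-0.03,0,0,0,-1],[0,0.01,-0.05,0,0,0,-1],[0,0.0125,-0.064,0,0,0,-1],[0,0.0125,-0.064,0,0,0,-1]]]'; python3 to.py -45 0 80 1 0 -10
```

```text
time_s: 4.85
tcp_pos: [0.4712, 0.3296, 0.3412]
eef_rot: [-159.9, -1.1, -53.4]
contact_force: [-0.7, -0.5, -0.5]
gripper_width: 0.0225
gripper_force: 30.0
d [-0.0007  0.0571  0.0111] [-0.11 -0.34  2.18] gp tray mm [13.4  0.6 81.1] J [ 57.   8. -32.  15. -32. -31.] F [-0.7 -0.5 -0.5] w 22.5 gf 30.0 t 4.85
```

```bash
python3 -m pendant '[[[0,0.02,0.004,0,0,0.7,-1],[0,0.04,0.008,0,0,1.5,-1],[-0.001,0.057,0.011,0,-0.3,2.2,-1],[-0.001,0.057,0.011,0,-0.3,2.2,-1]]]'
for i in 1 2 3 4; do python3 -m pendant '[[[0,0,0,0,0,-8,-1],[0,0,0,0,0,-16,-1],[0,0,0,0,0,-24,-1],[0,0,0,0,0,-32,-1],[0,0,0,0,0,-40,-1]]]' | tail -6 | grep -E "eef|width|time"; done
python3 -m pendant '[[[0,0,0,0,0,-8,-1],[0,0,0,0,0,-16,-1],[0,0,0,0,0,-20,-1],[0,0,0,0,0,-20,-1],[0,0,0,0,0,-20,-1]]]'
python3 to.py -45 0 40 0 0 10
python3 - <<'E'
from plant import r
from kin import *
p=r.camera_params("wrist");im=r.capture("wrist");cv2.imwrite("pics/w3.png",im[...,::-1])
for n,X in [("seat tail",[-.045,.07,.07]),("seat slot end",[-.045,-.09,-.001]),("rec tail end",[-.045,.073,-.012])]: print(n,proj(p,O+M@X).round(0))
E
```

```text
time_s: 5.25
tcp_pos: [0.4299, 0.2987, 0.3074]
eef_rot: [-160.3, -0.1, -55.4]
contact_force: [0.7, -0.0, -0.1]
gripper_width: 0.0224
gripper_force: 30.0
time_s: 5.75
eef_rot: [-164.6, -12.8, -16.8]
gripper_width: 0.0224
time_s: 6.25
eef_rot: [-176.6, -19.7, 24.4]
gripper_width: 0.022
time_s: 6.75
eef_rot: [169.5, -17.1, 66.5]
gripper_width: 0.022
time_s: 7.25
eef_rot: [161.1, -6.5, 106.1]
gripper_width: 0.0222
time_s: 7.75
tcp_pos: [0.4316, 0.301, 0.3094]
eef_rot: [160.1, 0.0, 124.5]
contact_force: [-0.5, -0.2, -0.8]
gripper_width: 0.022
gripper_force: 30.0
d [-0.0004  0.0068  0.0373] [-0.06  0.1  -0.14] gp tray mm [-45.3   0.2  78. ] J [ 58.   6. -42.  19. -25. 140.] F [-0.5 -0.2 -0.8] w 22.0 gf 30.0 t 7.75
seat tail [323. 119.]
seat slot end [339. 332.]
rec tail end [345. 102.]
```

View pics/w3.png

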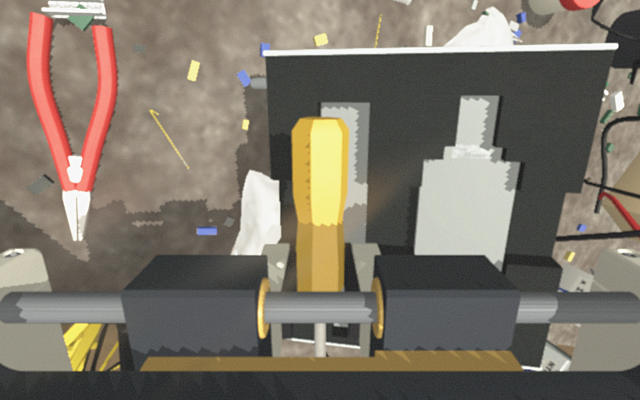

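The held driver lines up with its recess: its tail is at (321,117) against a predicted (323,119), and the recess end at (346,103) also matches. The pliers are visible at left, with jaws at (78,240). I'll lower the driver now.

```bash
python3 -m pendant '[[[0,0.003,0.015,0,0,-0.1,-1],[0,0.0065,0.035,0,0,-0.1,-1],[0,0.009,0.05,0,0,-0.1,-1],[0,0.011,0.058,0,0,-0.1,-1],[0,0.011,0.058,0,0,-0.1,-1]]]'; python3 to.py -45 0 10.5 0 0 10
```

```text
time_s: 8.3
tcp_pos: [0.4564, 0.3176, 0.2577]
eef_rot: [160.2, 0.1, 124.6]
contact_force: [-0.1, -0.5, -0.4]
gripper_width: 0.0221
gripper_force: 30.0
d [-0.      0.0015  0.0076] [-0.15  0.14  0.04] gp tray mm [-45.5  -0.3  18.3] J [ 56.  13. -44.  26. -17. 135.] F [-0.1 -0.5 -0.4] w 22.1 gf 30.0 t 8.3
```

```bash
python3 -m pendant '[[[0,0.0005,0.002,0,0,0,-1],[0,0.001,0.004,0,0,0,-1],[0,0.0015,0.006,0,0,0,-1],[0,0.0015,0.0075,0,0,0,-1],[0,0.0015,0.0075,0,0,0,-1]]]'; python3 to.py -45 0 9 0 0 10
```

```text
time_s: 8.8
tcp_pos: [0.4595, 0.3201, 0.2526]
eef_rot: [160.0, 0.1, 124.7]
contact_force: [-0.6, -0.6, 1.8]
gripper_width: 0.0224
gripper_force: 30.0
d [-0.0003 -0.0002  0.003 ] [0.   0.07 0.09] gp tray mm [-44.2   0.1  11.9] J [ 55.  13. -44.  27. -15. 134.] F [-0.6 -0.6  1.8] w 22.4 gf 30.0 t 8.8
```

```bash
python3 -m pendant '[[[0,-0.0005,0.001,0,0,0,-1],[0,-0.0005,0.002,0,0,0,-1],[0,-0.0005,0.0025,0,0,0,-1],[0,-0.0005,0.0025,0,0,0,-1]]]'; python3 to.py -45 0 9 0 0 10
```

```text
time_s: 9.2
tcp_pos: [0.4596, 0.32, 0.2518]
eef_rot: [159.9, 0.1, 124.7]
contact_force: [-12.9, -7.5, 22.4]
gripper_width: 0.0224
gripper_force: 30.0
d [-0.0002 -0.      0.0022] [0.12 0.07 0.08] gp tray mm [-44.3  -0.   11.2] J [ 55.  13. -45.  28. -15. 133.] F [-12.9  -7.5  22.4] w 22.4 gf 30.0 t 9.2
```

```bash
python3 -m pendant '[[[0,0,-0.003,0,0,0,-0.6],[0,0,-0.003,0,0,0,-0.27],[0,0,-0.003,0,0,0,-0.27],[0,0,-0.003,0,0,0,-0.27]]]' ; python3 -m pendant '[[[0,-0.003,-0.02,0,0,0,-0.27],[0,-0.007,-0.04,0,0,0,-0.27],[0,-0.01,-0.06,0,0,0,-0.27],[0,-0.012,-0.07,0,0,0,-0.27],[0,-0.012,-0.07,0,0,0,-0.27]]]'
python3 to.py -45 0 40 0 0 10
python3 - <<'E'
from plant import r
from kin import *
import pickle
p=r.camera_params("wrist");im=r.capture("wrist");cv2.imwrite("pics/w4.png",im[...,::-1]);pt=r.camera_params("top");t=r.capture("top");cv2.imwrite("pics/t4.png",t[...,::-1])
pickle.dump(p,open("w4.pkl","wb"))
for n,X in [("tail",[-.045,.07,-.001]),("tip",[-.045,-.09,-.001]),("hfront",[-.045,-.02,-.001])]: print(n,proj(p,O+M@X).round(0),proj(pt,O+M@X).round(0))
E
```

```text
time_s: 9.6
tcp_pos: [0.4589, 0.3196, 0.2522]
eef_rot: [160.1, 0.1, 124.7]
contact_force: [0.5, 0.8, 0.7]
gripper_width: 0.0317
gripper_force: 0.0
time_s: 10.1
tcp_pos: [0.4298, 0.2998, 0.3153]
eef_rot: [159.9, 0.1, 124.7]
contact_force: [-0.7, 0.1, -0.7]
gripper_width: 0.0323
gripper_force: 0.0
d [-0.0005  0.0066  0.0437] [0.08 0.03 0.09] gp tray mm [-43.8   0.5  84.1] J [ 59.   5. -41.  18. -26. 141.] F [-0.7  0.1 -0.7] w 32.3 gf 0.0 t 10.1
tail [342. 108.] [262. 191.]
tip [338. 327.] [340. 140.]
hfront [339. 242.] [306. 162.]
```

View pics/w4.png

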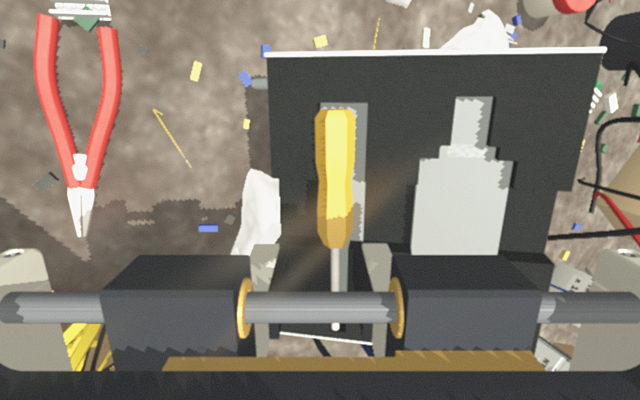

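The driver is in the lower recess: its tail is at (336,107) and its tip at (335,327), lying against the recess's lower wall. I'll press it with closed fingers, which also checks its height.

```bash
python3 to.py -46 15 38 0 0 10; python3 -m pendant '[[[0.007,0.003,0.02,0,0,0,-1],[0.014,0.006,0.044,0,0,0,-1],[0.014,0.006,0.045,0,0,0,-1],[0.014,0.006,0.045,0,0,0,-1],[0.014,0.006,0.045,0,0,0,-1]]]'; python3 to.py -46 15 30 0 0 10
```

```text
d [0.0147 0.0066 0.0443] [-0.05  0.09  0.09] gp tray mm [-44.9   0.1  82.8] J [ 58.   5. -41.  18. -26. 141.] F [-0.1  0.5 -0.4] w 32.2 gf 0.0 t 10.2
time_s: 10.7
tcp_pos: [0.4394, 0.3229, 0.2738]
eef_rot: [160.1, 0.1, 124.7]
contact_force: [0.8, 0.4, 0.2]
gripper_width: 0.0018
gripper_force: 0.0
d [0.001  0.0019 0.0075] [-0.08  0.11  0.08] gp tray mm [-46.8  13.8  37.8] J [ 58.  10. -44.  25. -19. 134.] F [0.8 0.4 0.2] w 1.8 gf 0.0 t 10.7
```

```bash
python3 -m pendant '[[[0,0.001,0.004,0,0,0,-1],[0,0.001,0.006,0,0,0,-1],[0,0.001,0.0065,0,0,0,-1],[0,0.001,0.0065,0,0,0,-1]]]' | grep force; python3 to.py -46 15 30 0 0 10;python3 -m pendant '[[[0,0,0.001,0,0,0,-1],[0,0,0.002,0,0,0,-1],[0,0,0.002,0,0,0,-1]]]' | grep force; python3 to.py -46 15 30 0 0 10
```

```text
contact_force: [0.1, -0.2, -0.2]
gripper_force: 0.0
d [0.0008 0.0009 0.0012] [-0.04  0.09  0.08] gp tray mm [-46.8  14.   31.4] J [ 58.  11. -44.  26. -18. 134.] F [ 0.1 -0.2 -0.2] w 0.2 gf 0.0 t 11.1
contact_force: [-5.8, -2.2, 8.1]
gripper_force: 4.9
d [ 0.0007  0.0009 -0.0003] [-0.01  0.08  0.09] gp tray mm [-46.9  14.   29.9] J [ 58.  11. -44.  26. -18. 133.] F [-5.8 -2.2  8.1] w 0.8 gf 4.9 t 11.4
```

```bash
python3 -m pendant '[[[0,0,0.0006,0,0,0,-1],[0,0,0.0006,0,0,0,-1],[0,0,0.0006,0,0,0,-1]]]' | grep force; python3 to.py -46 15 30 0 0 10; python3 -m pendant '[[[0,-0.005,-0.03,0,0,0,-1],[0,-0.012,-0.07,0,0,0,-1],[0,-0.02,-0.11,0,0,0,-1],[0,-0.02,-0.12,0,0,0,-1],[0,-0.02,-0.12,0,0,0,-1]]]'
python3 - <<'E'
from plant import r
from kin import *
pt=r.camera_params("top");t=r.capture("top");cv2.imwrite("pics/t5.png",t[...,::-1])
h=cv2.cvtColor(t,cv2.COLOR_RGB2HSV);m=cv2.inRange(h,(0,150,110),(8,255,255))|cv2.inRange(h,(172,150,110),(180,255,255))
m[:,:230]=0;m[:,400:]=0;m[:220]=0;ys,xs=np.nonzero(m);print(len(xs),xs.min(),xs.max(),ys.min(),ys.max())
cv2.imwrite("pics/t5c.png",cv2.resize(t[225:305,255:375,::-1],None,fx=6,fy=6,interpolation=cv2.INTER_CUBIC))
E
```

```text
contact_force: [-10.1, -4.9, 13.3]
gripper_force: 8.3
d [ 0.0008  0.0009 -0.0004] [0.02 0.08 0.09] gp tray mm [-46.9  14.   29.8] J [ 58.  11. -44.  26. -18. 133.] F [-10.1  -4.9  13.3] w 0.1 gf 8.3 t 11.7
time_s: 12.2
tcp_pos: [0.3931, 0.2917, 0.3739]
eef_rot: [159.8, -0.0, 124.7]
contact_force: [0.4, 0.6, 0.3]
gripper_width: 0.0005
gripper_force: 0.0
197 284 315 255 285
```

View pics/t5c.png

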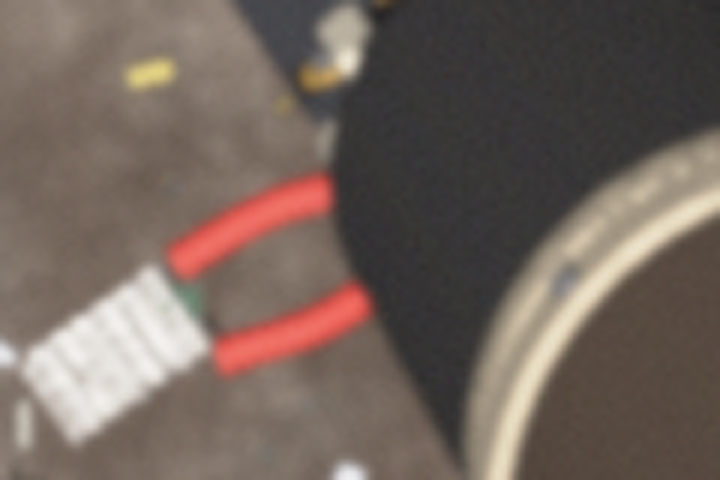

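The arm hides most of the pliers in this top view. The handle ends are near (287,267) and (293,286) in full-image pixels, with the heat sink just beyond them. I'll measure the pliers from the earlier wrist and top pictures.

```bash
python3 - <<'E'
from plant import r
from kin import *
import pickle
for n,f,p,box,tip in [("w4","w4",pickle.load(open("w4.pkl","rb")),(20,0,140,250),(81,236)),("top","top0",r.camera_params("top"),(270,235,370,300),(358,245))]:
    im=cv2.imread(f"pics/{f}.png");x0,y0,x1,y1=box
    h=cv2.cvtColor(im,cv2.COLOR_BGR2HSV);m=cv2.inRange(h,(0,130,90),(10,255,255))|cv2.inRange(h,(170,130,90),(180,255,255))
    k=np.zeros_like(m);k[y0:y1,x0:x1]=255;m&=k
    ys,xs=np.nonzero(m);P=np.array([onz(p,(x,y),.009)[:2] for x,y in zip(xs,ys)])
    T=onz(p,tip,.006)[:2]
    # axis: from tip, symmetric about the red grips
    c=P.mean(0);u=(c-T)/np.linalg.norm(c-T)
    for _ in range(10):
        a=(P-T)@u;b=(P-T)@[-u[1],u[0]];mid=[]
        for lo in np.arange(.06,.15,.01):
            q=b[(a>lo)&(a<lo+.01)]
            if len(q)>5: mid.append((lo+.005,(q.max()+q.min())/2,q.max()-q.min()))
        mid=np.array(mid);k_,b0=np.polyfit(mid[:,0],mid[:,1],1);u=u+k_*np.array([-u[1],u[0]]);u/=np.linalg.norm(u)
    T2=T+b0*np.array([-u[1],u[0]])
    print(n,"tip",T.round(4),"b0",b0.round(4),"end",a.max().round(4),"yaw to jaws",np.degrees(np.arctan2(*-u[::-1])).round(2),"origin",(T2+.0745*u).round(4),(T2+(a.max()-.0745)*u).round(4))
    print((mid*1000).round(0).tolist())
E
```

```text
w4 tip [0.3795 0.2345] b0 -0.0011 end 0.1493 yaw to jaws -64.64 origin [0.3486 0.3023] [0.3485 0.3026]
[[65.0, -1.0, 30.0], [75.0, -1.0, 35.0], [85.0, -1.0, 41.0], [95.0, -1.0, 46.0], [105.0, -1.0, 48.0], [115.0, -1.0, 49.0], [125.0, -1.0, 49.0], [135.0, -1.0, 46.0], [145.0, -1.0, 44.0]]
top tip [0.3754 0.2364] b0 -0.0019 end 0.1448 yaw to jaws -64.57 origin [0.3452 0.3045] [0.347  0.3007]
[[65.0, -3.0, 33.0], [75.0, -2.0, 38.0], [85.0, -2.0, 44.0], [95.0, -2.0, 48.0], [105.0, -2.0, 50.0], [115.0, -1.0, 50.0], [125.0, -2.0, 48.0], [135.0, -2.0, 45.0], [145.0, -2.0, 43.0]]
```

```bash
cat >> kin.py <<'E'
def dk(z,a,yaw=-64.6,g=(.3459,.307)): # grasp point over the pliers, tool x toward the handles
    R=E("xyz",[180,0,yaw+180])*E("x",-a);return np.array([*g,z])-R.apply([0,0,.159]),R
E
python3 - <<'E'
from kin import *
from plant import r
for a in (4,5,6,7):
    q=np.array([69,9,-44,7,-34,128.])
    for z in (.15,.08,.0205): b=ik(*dk(z,a),q);q=b.x;print("desk",a,z,b.cost<1e-7,q.round(1))
    q=np.array([55,10,-32,15,-28,-33.])
    for z in (.1,.05,.03,.01,.0): b=ik(*tp(.032,-.005,z,1,0,-a),q);q=b.x;print("  tray",a,z,b.cost<1e-7,q.round(1))
s=r.get_state();print(delta(s,*dk(.12,5)),np.round(s["joints"],0),delta(s,*dk(.08,5)))
E
```

```text
desk 4 0.15 True [ 68.4   3.2 -37.3   3.7 -46.6 134.5]
desk 4 0.08 True [ 68.3   9.2 -42.7   4.7 -35.3 133.3]
desk 4 0.0205 True [ 68.2  15.4 -46.8   6.5 -24.9 131.4]
  tray 4 0.1 True [ 56.    5.  -37.2  22.2 -25.  -39.7]
  tray 4 0.05 True [ 53.8  10.1 -39.6  28.4 -17.6 -44.7]
  tray 4 0.03 True [ 52.5  12.1 -41.   33.  -14.3 -48.4]
  tray 4 0.01 True [ 50.2  14.  -43.1  41.4 -10.2 -55. ]
  tray 4 0.0 True [ 47.6  14.8 -45.1  50.5  -7.3 -62. ]
desk 5 0.15 True [ 68.9   2.7 -38.4   4.8 -45.4 133.2]
desk 5 0.08 True [ 68.9   8.7 -44.    6.2 -33.9 131.5]
desk 5 0.0205 True [ 68.7  15.  -48.5   8.8 -23.1 128.7]
  tray 5 0.1 True [ 56.1   5.5 -35.6  20.  -26.9 -37.5]
  tray 5 0.05 True [ 54.3  10.5 -37.5  24.5 -20.  -41.1]
  tray 5 0.03 True [ 53.4  12.5 -38.5  27.5 -17.1 -43.6]
  tray 5 0.01 True [ 52.2  14.5 -39.7  32.1 -13.9 -47.3]
  tray 5 0.0 True [ 51.3  15.4 -40.6  35.5 -12.  -50. ]
desk 6 0.15 True [ 69.5   2.1 -39.6   6.  -44.2 131.7]
desk 6 0.08 True [ 69.4   8.2 -45.4   7.8 -32.4 129.5]
desk 6 0.0205 True [ 69.1  14.6 -50.3  11.6 -21.1 125.6]
  tray 6 0.1 True [ 56.1   5.9 -3
[... 165 characters left out ...]
4.9 -37.1  26.4 -16.7 -42.3]
  tray 6 0.0 True [ 52.5  15.9 -37.7  28.3 -15.3 -43.8]
desk 7 0.15 True [ 70.1   1.5 -40.7   7.2 -43.  130.2]
desk 7 0.08 True [ 69.9   7.7 -46.8   9.6 -30.8 127.4]
desk 7 0.0205 True [ 69.4  14.2 -52.3  15.  -19.  122. ]
  tray 7 0.1 True [ 56.    6.3 -32.6  16.3 -30.6 -33.9]
  tray 7 0.05 True [ 54.7  11.2 -33.9  18.9 -24.3 -35.9]
  tray 7 0.03 True [ 54.1  13.2 -34.4  20.4 -21.8 -37.1]
  tray 7 0.01 True [ 53.4  15.2 -34.9  22.4 -19.3 -38.6]
  tray 7 0.0 True [ 53.1  16.3 -35.3  23.6 -18.  -39.6]
(array([ 0.0419, -0.0734,  0.0732]), array([15.04, -1.99,  9.13])) [ 63.  -2. -40.  16. -36. 140.] (array([ 0.042 , -0.0871,  0.1107]), array([15.04, -1.99,  9.13]))
```

```bash
python3 -m pendant '[[[0.01,-0.025,0.01,4,-0.5,2,0.36],[0.02,-0.05,0.02,8,-1,5,0.36],[0.042,-0.073,0.045,13,-2,8,0.36],[0.042,-0.0735,0.073,15,-2,9,0.36],[0.042,-0.0735,0.073,15,-2,9,0.36]]]'
cat > td.py <<'E'
import sys
from kin import *
from plant import r
s=r.get_state();R=Ro.from_euler("xyz",s["eef_rot"],degrees=True)
print("d",*delta(s,*dk(float(sys.argv[1])/1e3,5)),"gp",(s["tcp_pos"]+R.apply([0,0,.159])).round(4),"J",np.round(s["joints"],0),"F",np.round(s["contact_force"],1),"w",round(s["gripper_width"]*1e3,1),"gf",round(s["gripper_force"],1))
E
python3 td.py 70
```

```text
time_s: 12.75
tcp_pos: [0.3332, 0.3007, 0.2737]
eef_rot: [175.4, 0.4, 115.5]
contact_force: [-0.5, -0.8, -0.3]
gripper_width: 0.0352
gripper_force: 0.0
d [ 0.0005 -0.0033  0.0452] [-0.45  0.41  0.11] gp [0.3451 0.3051 0.1152] J [ 69.   6. -41.   5. -41. 133.] F [-0.5 -0.8 -0.3] w 35.2 gf 0.0
```

```bash
python3 -m pendant '[[[0,-0.001,0.02,-0.4,0.4,0,0.36],[0.0005,-0.003,0.045,-0.4,0.4,0.1,0.36],[0.0005,-0.005,0.065,-0.4,0.4,0.1,0.36],[0.0005,-0.006,0.08,-0.4,0.4,0.1,0.36],[0.0005,-0.006,0.08,-0.4,0.4,0.1,0.36]]]'; python3 td.py 20.5
```

```text
time_s: 13.25
tcp_pos: [0.3339, 0.3003, 0.196]
eef_rot: [174.8, -0.1, 115.4]
contact_force: [0.4, -0.6, -0.2]
gripper_width: 0.0592
gripper_force: 0.0
d [ 0.0009 -0.0017  0.017 ] [ 0.18 -0.1   0.  ] gp [0.3467 0.3067 0.0377] J [ 69.  13. -47.   8. -26. 130.] F [ 0.4 -0.6 -0.2] w 59.2 gf 0.0
```

```bash
python3 -m pendant '[[[0.0005,-0.001,0.005,0,0,0,0.08],[0.001,-0.0014,0.01,0,0,0,0.08],[0.001,-0.0014,0.014,0,0,0,0.08],[0.001,-0.0014,0.014,0,0,0,0.08],[0.001,-0.0014,0.014,0,0,0,0.08]]]'; python3 td.py 23.5
python3 -m pendant '[[[0,0,0,0,0,0,-1],[0,0,0,0,0,0,-1],[0,0,0,0,0,0,-1],[0,0,0,0,0,0,-1],[0,0,0,0,0,0,-1]]]' 35; python3 td.py 23.5
```

```text
time_s: 13.75
tcp_pos: [0.3334, 0.3024, 0.1838]
eef_rot: [174.6, -0.3, 115.4]
contact_force: [0.6, -0.0, -1.6]
gripper_width: 0.0475
gripper_force: 0.1
d [-0.0012 -0.0008  0.0018] [ 0.35 -0.3   0.02] gp [0.3464 0.3095 0.0255] J [ 69.  14. -48.   9. -23. 129.] F [ 0.6 -0.  -1.6] w 47.5 gf 0.1
time_s: 14.25
tcp_pos: [0.3334, 0.3024, 0.1837]
eef_rot: [174.6, -0.3, 115.4]
contact_force: [0.4, 0.6, 1.1]
gripper_width: 0.0364
gripper_force: 32.3
d [-0.0012 -0.0008  0.0017] [ 0.35 -0.3   0.01] gp [0.3464 0.3095 0.0254] J [ 69.  14. -48.   9. -23. 129.] F [0.4 0.6 1.1] w 36.4 gf 32.3
```

```bash
python3 -m pendant '[[[0,0,0,0,0,0,0.08],[0,0,0,0,0,0,0.08],[-0.001,-0.0005,0.001,0,0,0,0.08],[-0.001,-0.0005,0.003,0,0,0,0.08],[-0.001,-0.0005,0.003,0,0,0,0.08]]]'; python3 td.py 23.5
python3 -m pendant '[[[-0.001,-0.0005,0,0,0,0,-1],[-0.001,-0.0005,0,0,0,0,-1],[0,0,0,0,0,0,-1],[0,0,0,0,0,0,-1],[0,0,0,0,0,0,-1]]]' 35; python3 td.py 23.5
```

```text
time_s: 14.75
tcp_pos: [0.3336, 0.3014, 0.1805]
eef_rot: [174.7, -0.3, 115.4]
contact_force: [-0.1, -0.3, 4.1]
gripper_width: 0.0474
gripper_force: 1.9
d [-0.0002 -0.0003 -0.0014] [ 0.34 -0.28  0.02] gp [0.3467 0.3084 0.0222] J [ 69.  15. -49.   9. -23. 129.] F [-0.1 -0.3  4.1] w 47.4 gf 1.9
time_s: 15.25
tcp_pos: [0.3336, 0.3014, 0.1805]
eef_rot: [174.7, -0.3, 115.4]
contact_force: [-0.8, 0.9, 0.4]
gripper_width: 0.0375
gripper_force: 34.1
d [-0.0002 -0.0002 -0.0014] [ 0.33 -0.28  0.01] gp [0.3466 0.3084 0.0222] J [ 69.  15. -49.   9. -23. 129.] F [-0.8  0.9  0.4] w 37.5 gf 34.1
```

```bash
python3 -m pendant '[[[0,0.001,-0.015,0,0,0,-1],[0,0.005,-0.05,0,0,0,-1],[0,0.009,-0.095,0,0,0,-1],[0,0.013,-0.14,0,0,0,-1],[0,0.016,-0.18,0,0,0,-1]]]'
python3 -m pendant '[[[0,0,0,0,0,8,-1],[0,0,0,0,0,16,-1],[0,0,0,0,0,24,-1],[0,0,0,0,0,32,-1],[0,0,0,0,0,40,-1]]]'; python3 to.py 32 -6 80 1 0 -5; python3 - <<'E'
from plant import r
from kin import *
cv2.imwrite("pics/w6.png",r.capture("wrist")[...,::-1])
E
```

```text
time_s: 15.75
tcp_pos: [0.3331, 0.3, 0.3636]
eef_rot: [174.6, -0.3, 115.4]
contact_force: [0.4, 1.6, -0.4]
gripper_width: 0.0376
gripper_force: 34.1
time_s: 16.25
tcp_pos: [0.3331, 0.3001, 0.3611]
eef_rot: [176.1, -3.7, 75.2]
contact_force: [0.1, 0.1, -0.5]
gripper_width: 0.0372
gripper_force: 34.1
d [0.0608 0.1326 0.0297] [ 10.97  22.09 129.01] gp tray mm [-128.7   54.1  175.6] J [ 69.  -1. -34.   4. -53.  94.] F [ 0.1  0.1 -0.5] w 37.2 gf 34.1 t 16.25
```

View pics/w6.png

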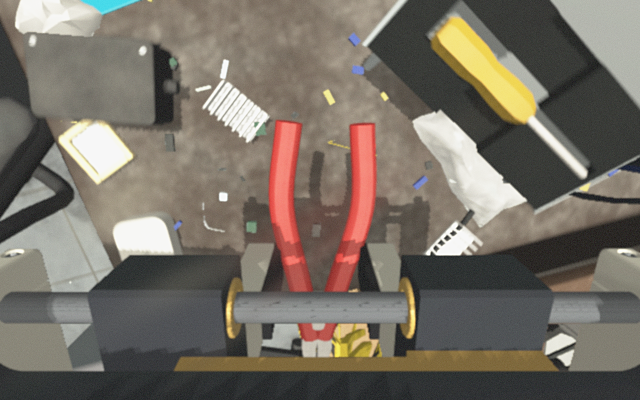

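The pliers are held straight, with handle ends at (288,123) and (363,124) symmetric about the gripper. The driver is lying in its recess and the heat sinks are undisturbed.

```bash
for i in 1 2 3; do python3 -m pendant '[[[0,0,0,0,0,8,-1],[0,0,0,0,0,16,-1],[0,0,0,0,0,24,-1],[0,0,0,0,0,32,-1],[0,0,0,0,0,40,-1]]]'|grep -E "eef|width"; done; python3 to.py 32 -6 90 1 0 -5
python3 - <<'E'
from plant import r
from kin import *
# handle ends at the 40 deg stage: distance ahead of the grasp point, from w6 seen at its pose
E
```

```text
eef_rot: [179.4, -5.3, 35.3]
gripper_width: 0.0374
eef_rot: [-177.1, -4.5, -4.8]
gripper_width: 0.0374
eef_rot: [-174.9, -1.5, -44.8]
gripper_width: 0.0375
d [ 0.0842 -0.1146  0.0205] [19.7   1.26 10.64] gp tray mm [-128.7   54.2  175.6] J [ 69.  -1. -34.   4. -53. -26.] F [ 0.6 -0.5  0.6] w 37.5 gf 34.1 t 17.8
```

```bash
python3 -m pendant '[[[0.02,-0.027,0.004,4,0.2,2,-1],[0.042,-0.057,0.009,9,0.5,4,-1],[0.065,-0.088,0.015,14,1,7,-1],[0.084,-0.1145,0.02,19.7,1.2,10.6,-1],[0.084,-0.1145,0.02,19.7,1.2,10.6,-1]]]' >/dev/null
python3 -m pendant '[[[0,0,0,0,0,0,-1],[0,0,0,0,0,0,-1]]]';python3 to.py 32 -6 50 1 0 -5
```

```text
time_s: 18.5
tcp_pos: [0.4742, 0.3233, 0.3538]
eef_rot: [-155.1, -0.0, -55.1]
contact_force: [-0.1, -0.7, -0.2]
gripper_width: 0.0373
gripper_force: 34.1
d [ 0.0007 -0.0034  0.0406] [0.05 0.12 0.27] gp tray mm [32.  -5.1 90.8] J [ 56.   6. -36.  20. -26. -37.] F [-0.1 -0.7 -0.2] w 37.3 gf 34.1 t 18.5
```

```bash
python3 -m pendant '[[[0,-0.001,0.015,0,0,0.1,-1],[0.0005,-0.003,0.035,0,0.1,0.2,-1],[0.0005,-0.0035,0.0405,0,0.1,0.3,-1],[0.0005,-0.0035,0.0405,0,0.1,0.3,-1]]]' >/dev/null;python3 to.py 32 -6 22 1 0 -5
python3 - <<'E'
from plant import r
from kin import *
s=r.get_state();p=r.camera_params("wrist");im=r.capture("wrist");cv2.imwrite("pics/w7.png",im[...,::-1])
gz=((s["tcp_pos"]+Ro.from_euler("xyz",s["eef_rot"],degrees=True).apply([0,0,.159])-O)@M)[2]
h=cv2.cvtColor(im,cv2.COLOR_RGB2HSV);m=cv2.inRange(h,(0,130,90),(10,255,255))|cv2.inRange(h,(170,130,90),(180,255,255));m[:,:200]=0;m[:,450:]=0;m[250:]=0
ys,xs=np.nonzero(m);print("rows",ys.min())
o=O+M@[0,0,gz-.0222+.010]
T=lambda uv:((onplane(p,uv,o,M[:,2])-O)@M*1000).round(1)
for v in (ys.min()+1,ys.min()+10,ys.min()+40,ys.min()+80):
    q=xs[ys==v];print(v,q.min(),q.max(),T((q.min(),v)),T((q.max(),v)))
for n,X in [("hnd rec L",[.06,-.077,-.008]),("R",[.004,-.077,0])]: print(n,proj(p,O+M@X).round(0))
E
```

```text
d [ 0.0004 -0.0024  0.0276] [ 0.08  0.   -0.05] gp tray mm [31.8 -5.6 49.7] J [ 54.  11. -37.  24. -20. -41.] F [-0.5 -0.7 -1.3] w 37.3 gf 34.1 t 18.9
rows 0
1 366 374 [  13.1 -119.9   37.5] [   9.9 -119.9   37.5]
10 355 382 [  17.3 -116.7   37.5] [   6.6 -116.9   37.5]Traceback (most recent call last):
  File "<stdin>", line 10, in <module>
    return umr_minimum(a, axis, None, out, keepdims, initial, where)
ValueError: zero-size array to reduction operation minimum which has no identity
```

View pics/w7.png

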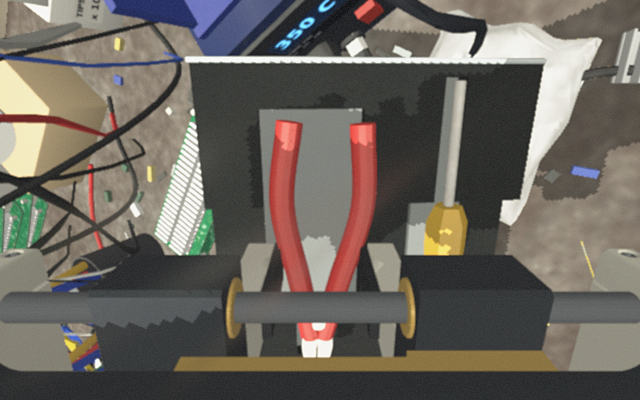

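The handles end at row 122, columns 275-377, over the grey recess floor whose end is at row 110, columns 261-363. Next I'll work out the offset.

```bash
python3 - <<'E'
from plant import r
from kin import *
p=r.camera_params("wrist");im=cv2.imread("pics/w7.png")
h=cv2.cvtColor(im,cv2.COLOR_BGR2HSV);m=cv2.inRange(h,(0,130,90),(10,255,255))|cv2.inRange(h,(170,130,90),(180,255,255));m[:,:240]=0;m[:,400:]=0;m[250:]=0;m[:110]=0
ys,xs=np.nonzero(m);print("rows",ys.min())
o=O+M@[0,0,.0497-.0222+.010]
T=lambda uv:((onplane(p,uv,o,M[:,2])-O)@M*1000).round(1)
for v in (ys.min(),125,150,175,200,225):
    q=xs[ys==v];a,b=T((q.min(),v)),T((q.max(),v));print(v,q.min(),q.max(),a,b,((a+b)/2).round(1)[:2])
for n,X in [("hnd rec L",[.06,-.077,-.008]),("R",[.004,-.077,0])]: print(n,proj(p,O+M@X).round(0))
E
```

```text
rows 120
120 277 282 [ 49.6 -75.   37.5] [ 47.5 -75.   37.5] [ 48.6 -75. ]
125 276 375 [ 50.1 -73.   37.5] [  7.7 -72.5  37.5] [ 28.9 -72.8]
150 273 375 [ 51.8 -62.4  37.5] [  7.2 -61.6  37.5] [ 29.5 -62. ]
175 270 376 [ 53.6 -51.4  37.5] [  6.3 -50.3  37.5] [ 30.  -50.8]
200 270 374 [ 54.1 -39.9  37.5] [  6.7 -38.5  37.5] [ 30.4 -39.2]
225 273 370 [ 53.3 -27.8  37.5] [  8.  -26.1  37.5] [ 30.6 -27. ]
hnd rec L [260. 109.]
R [366. 109.]
```

```bash
python3 to.py 32.3 -5 22 1 -2 -5; python3 -m pendant '[[[0,-0.001,0.008,0,0,-1,-1],[0,-0.002,0.018,0,0,-2,-1],[-0.0005,-0.003,0.0275,0,0,-2,-1],[-0.0005,-0.003,0.0275,0,0,-2,-1],[-0.0005,-0.003,0.0275,0,0,-2,-1]]]' >/dev/null;python3 to.py 32.3 -5 15 1 -2 -5
```

```text
d [-0.0011 -0.0024  0.0282] [ 0.02  0.19 -2.06] gp tray mm [32.4 -5.6 50.3] J [ 54.  10. -37.  24. -20. -41.] F [ 0.   0.2 -0.1] w 37.2 gf 34.1 t 18.95
d [-0.0011 -0.0001  0.007 ] [ 0.03  0.18 -0.09] gp tray mm [32.8 -5.6 22. ] J [ 53.  13. -39.  29. -16. -42.] F [-1.2  1.2 -0.3] w 37.6 gf 34.1 t 19.45
```

```bash
python3 -m pendant '[[[-0.0005,0,0.002,0,0,0,-1],[-0.001,0,0.004,0,0.1,0,-1],[-0.001,0,0.006,0,0.1,0,-1],[-0.001,0,0.0065,0,0.1,0,-1],[-0.001,0,0.0065,0,0.1,0,-1]]]' |grep force;python3 to.py 32.3 -5 13 1 -2 -5
```

```text
contact_force: [-0.0, 0.6, -1.0]
gripper_force: 34.1
d [ 0.0001 -0.0001  0.0028] [-0.01  0.09 -0.11] gp tray mm [32.4 -4.7 15.8] J [ 53.  14. -39.  31. -15. -44.] F [-0.   0.6 -1. ] w 37.4 gf 34.1 t 19.95
```

```bash
python3 -m pendant '[[[0,0,0.001,0,0,0,-1],[0,0,0.002,0,0,0,-1],[0,0,0.0025,0,0,0,-1],[0,0,0.0025,0,0,0,-1]]]' |grep force;python3 to.py 32.3 -5 13 1 -2 -5
```

```text
contact_force: [-6.6, -2.9, 7.7]
gripper_force: 34.2
d [0.0001 0.0001 0.0011] [-0.07  0.09 -0.11] gp tray mm [32.6 -4.6 14.1] J [ 52.  14. -40.  32. -14. -45.] F [-6.6 -2.9  7.7] w 37.4 gf 34.2 t 20.35
```

```bash
python3 -m pendant '[[[0,0,0.001,0,0,0,-1],[0,0,0.001,0,0,0,-1],[0,0,0,0,0,0,0.08],[0,0,0,0,0,0,0.08],[0,0,0,0,0,0,0.08]]]' |grep -E "force|width"; python3 -m pendant '[[[0,0.001,-0.015,0,0,0,0.08],[0,0.003,-0.035,0,0,0,0.08],[0,0.005,-0.055,0,0,0,0.08],[0,0.005,-0.055,0,0,0,-1],[0,0.005,-0.055,0,0,0,-1]]]';python3 to.py 32 -5 30 1 -2 -5
```

```text
contact_force: [-7.9, -2.6, 6.7]
gripper_width: 0.0465
gripper_force: 4.8
time_s: 21.35
tcp_pos: [0.4828, 0.3306, 0.3348]
eef_rot: [-154.9, -0.8, -53.7]
contact_force: [-0.7, -0.0, -0.7]
gripper_width: 0.0365
gripper_force: 0.0
d [ 0.0003 -0.003   0.0386] [-0.08  0.12 -0.11] gp tray mm [32.6 -4.4 68.7] J [ 55.   9. -37.  23. -23. -38.] F [-0.7 -0.  -0.7] w 36.5 gf 0.0 t 21.35
```

```bash
python3 -m pendant '[[[-0.002,-0.001,0.015,0,0,0,-1],[-0.004,-0.003,0.035,0,0,0,-1],[-0.004,-0.003,0.04,0,0,0,-1],[-0.004,-0.003,0.042,0,0,0,-1],[-0.004,-0.003,0.042,0,0,0,-1]]]'|grep force;python3 to.py 32 0 24.5 1 -2 -5;python3 -m pendant '[[[0,0,0.001,0,0,0,-1],[0,0,0.002,0,0,0,-1],[0,0,0.003,0,0,0,-1],[0,0,0.003,0,0,0,-1]]]'|grep force;python3 to.py 32 0 24.5 1 -2 -5
```

```text
contact_force: [-0.2, 0.4, 0.1]
gripper_force: 0.0
d [-0.0012 -0.0012  0.0015] [ 0.05  0.06 -0.12] gp tray mm [30.9 -1.  26.1] J [ 54.  13. -39.  29. -16. -44.] F [-0.2  0.4  0.1] w 1.2 gf 0.0 t 21.85
contact_force: [0.4, 0.7, 0.8]
gripper_force: 0.2
d [-0.0008 -0.0008 -0.0008] [-0.05  0.11 -0.11] gp tray mm [31.3 -0.5 23.7] J [ 53.  13. -39.  30. -16. -44.] F [0.4 0.7 0.8] w 0.4 gf 0.2 t 22.25
```

```bash
python3 -m pendant '[[[0,0,0.001,0,0,0,-1],[0,0,0.0015,0,0,0,-1],[0,0,0.002,0,0,0,-1],[0,0,0.002,0,0,0,-1]]]'|grep force;python3 to.py 32 0 23 1 -2 -5
```

```text
contact_force: [-7.5, -4.4, 12.7]
gripper_force: 7.7
d [-0.0007 -0.0002 -0.    ] [-0.18  0.13 -0.11] gp tray mm [32.3 -0.4 23. ] J [ 53.  13. -40.  31. -15. -45.] F [-7.5 -4.4 12.7] w 0.6 gf 7.7 t 22.65
```

```bash
python3 -m pendant '[[[0,0.003,-0.03,0,0,0,-1],[0,0.006,-0.07,0,0,0,-1],[-0.02,0.01,-0.11,0,0,0,-1],[-0.04,0.02,-0.15,0,0,0,-1],[-0.06,0.03,-0.17,0,0,0,-1]]]'; python3 -m pendant '[[[0,0,0,0,0,0,-1],[0,0,0,0,0,0,-1],[0,0,0,0,0,0,-1]]]'
python3 - <<'E'
from plant import r
from kin import *
p=r.camera_params("wrist");im=r.capture("wrist");cv2.imwrite("pics/w8.png",im[...,::-1])
for n,X in [("jaw",[.032,.074,0.0]),("hL",[.05,-.074,.0]),("hR",[.014,-.074,.0]),("tail",[-.045,.07,-.001]),("tip",[-.045,-.09,-.001])]: print(n,proj(p,O+M@X).round(0))
E
```

```text
time_s: 23.15
tcp_pos: [0.3813, 0.3376, 0.4372]
eef_rot: [-154.7, -0.7, -53.7]
contact_force: [-0.1, 0.2, 0.1]
gripper_width: 0.0007
gripper_force: 0.0
time_s: 23.45
tcp_pos: [0.3826, 0.3377, 0.4329]
eef_rot: [-155.1, -0.9, -53.7]
contact_force: [0.3, -0.8, 0.2]
gripper_width: 0.0003
gripper_force: 0.0
jaw [284. 191.]
hL [262.  24.]
hR [305.  26.]
tail [361. 188.]
tip [374.   9.]
```

View pics/w8.png

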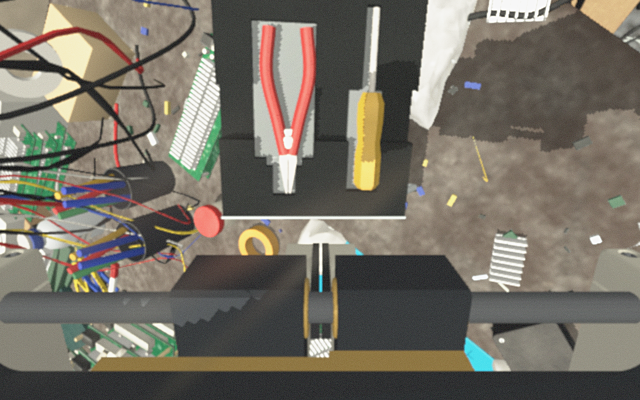

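Both tools lie in their recesses: the pliers' jaws at (287,192) are in the nose part, the handle ends are at (268,27) and (308,27), and the driver runs from (374,8) to (366,190). Before handing in I'll check the driver's lateral fit.

```bash
python3 - <<'E'
from plant import r
from kin import *
p=r.camera_params("wrist");im=cv2.imread("pics/w8.png");h=cv2.cvtColor(im,cv2.COLOR_BGR2HSV)
T=lambda uv,z:((onplane(p,uv,O+M@[0,0,z],M[:,2])-O)@M*1000).round(1)
m=cv2.inRange(h,(16,110,80),(34,255,255));m[:,:340]=0;m[:,395:]=0;m[200:]=0
ys,xs=np.nonzero(m);print(ys.min(),ys.max(),T((366,ys.max()),-.001),T((374,7),-.001))
for v in (100,120,140,160,180):
    q=xs[ys==v];print(v,q.min(),q.max(),T((q.min(),v),-.001)[:2],T((q.max(),v),-.001)[:2])
g=cv2.cvtColor(im,cv2.COLOR_BGR2GRAY)
print(g[120,340:395].tolist());print(g[180,340:390].tolist());print("floor L",T((349,180),-.012),T((347.5,180),0))
m=cv2.inRange(h,(0,130,90),(10,255,255))|cv2.inRange(h,(170,130,90),(180,255,255));m[:,:255]=0;m[:,320:]=0;m[170:]=0
ys,xs=np.nonzero(m);print("pliers",T((300,ys.min()),.002),T((288,193),0))
for v in (40,80,120):
    q=xs[ys==v];print(((T((q.min(),v),.002)+T((q.max(),v),.002))/2)[:2])
E
```

```text
93 190 [-50.   72.1  -1. ] [-45.2 -91.6  -1. ]
100 360 383 [-38.1 -14.4] [-59.8 -15. ]
120 357 383 [-36.5   3.7] [-61.4   3.1]
140 358 380 [-38.7  22.4] [-60.1  22. ]
160 355 380 [-37.   41.8] [-61.7  41.5]
180 354 378 [-37.2  61.9] [-61.4  61.7]
[62, 62, 65, 63, 64, 58, 77, 121, 175, 197, 198, 196, 193, 194, 193, 192, 203, 203, 203, 206, 204, 204, 195, 171, 159, 166, 166, 166, 170, 168, 168, 166, 168, 169, 165, 170, 165, 152, 131, 128, 126, 131, 117, 74, 53, 46, 50, 46, 45, 41, 46, 44, 50, 45, 46]
[66, 67, 67, 61, 63, 73, 90, 118, 133, 133, 137, 143, 179, 202, 206, 202, 200, 203, 199, 208, 213, 224, 224, 223, 225, 223, 224, 223, 223, 223, 223, 226, 226, 215, 153, 130, 132, 134, 120, 92, 73, 68, 72, 75, 70, 75, 72, 75, 77, 77]
floor L [-34.2  64.8 -12. ] [-30.5  61.7  -0. ]
pliers [ 18.1 -73.5   2. ] [27.7 75.3 -0. ]
[ 28.55 -62.15]
[ 28.   -29.65]
[27.95  4.95]
```

```bash
python3 -c "
from plant import r
print(r.close_job())"
```

```text
the job is handed in; nothing more can be done
None
```

The screwdriver and then the pliers are in their own recesses, turned to match and pressed down to about the expected full-depth height; both rest against the lower recess wall, the heat sinks were not touched, and I handed the job in at about 23.5 s (no verdict was returned).

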